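Isolate the test panel and draw its main fuse carrier

TASK

Make the electrical training panel dead: first throw the toggle of the main switch fully over to off, towards the panel's terminal-block side, then pinch together the two spring catches on the sides of the broad main fuse carrier, draw it straight up out of its base, and keep it in the gripper, upright and still, about ten centimetres above where it sat. Finish while holding it there; leave the two slim carriers seated and everything else on the bench where it is.

Things in the scene. Friction and masses are not known exactly. Their poses are not given: they have to be found in the camera images.
- panel: Electrical training panel lying on the bench, fixed: plate 210 x 300 mm, top 45 mm above the bench. Origin on the bench under its centre; y along its mounting rail, +x towards the grey slotted duct (x 69 to 98 mm, 86 mm high), -x towards the small beige terminal blocks (x -100 to -66, 71 mm high) and the robot. Four modules stand on the rail 66 mm apart in any order, axes as the panel's.
- switch_pivot (a point): Three-pole main switch, one of the modules: off-white, 88 (x) x 54 mm (y), its middle 46 mm in x raised. This point: centre of the raised top face, 110.5 mm above the bench; the toggle's hinge runs along y, 1 mm below it. The toggle is a black bar 46 mm wide (y), 7 mm thick, reaching 22 mm from the hinge. On: it leans 0.55 rad from upright to the panel's +x; off: 0.55 rad to -x.
- main_switch (a joint): Angle of that toggle, rad: 0 = on, 1.1 = fully off, against its stop (leaning to the panel's -x, the terminal blocks). Moves with about 3 N at its tip and stays where it is left. It starts on, between 0 and 0.2.
- main_grip (a point): Broad main fuse carrier (black, 44 mm wide in y; the slim ones 28), seated in its base. This point: on its mid-plane, at mid-height of its catches' finger pads; seated 113.5 mm above the bench, 24 mm above the base's rim, 22 mm below the carrier's top. The catches are upright ribbed plates on its -x and +x sides: pads 32 mm wide in y, 31 mm high, outer faces 59 mm apart, 48 mm when fully pressed in.
- main: The same carrier, at the centre of its underside, 49 mm below point main_grip; z up. Its lowest 25 mm stand in the base with 1 mm of play. A tooth at the foot of each catch hooks under a ledge of the base and lets go when the catch is pressed in. 0.14 to 0.24 kg; centre of mass about 18 mm below point main_grip.
- main_catch_near (a joint): Travel of the main carrier's catch on its -x side, m: 0 = sprung out (hooked), 0.0055 = pressed fully in. 3 N to start it, 6.3 N fully in; free of the ledge from 0.003.
- main_catch_far (a joint): The same for the catch on its +x side.
- main_base: Base of the main fuse way, fixed on the rail: light grey, 92 mm (x) by 56 mm (y), 37 mm high, with a well that the carrier sits in. Origin at the centre of its underside, 52.5 mm above the bench; axes as the panel's.
- slim_a: A slim fuse carrier, seated in its own base on the rail: built like the main one, but 28 mm wide in y (its base 40 mm). Origin at the centre of its underside. To be left seated.
- slim_b: The other slim fuse carrier, alike. To be left seated.
- fuse_link: Spare fuse link, white ceramic block 32 x 45 mm, 24 mm high, with blades, lying on the panel's plate near its -x edge. Origin under its centre. Bystander.
- wrench: Yellow-plated double-ended socket wrench, 236 mm long, 26 mm thick, lying on the bench beyond the panel's duct. Origin under its middle, long axis x. Bystander.
- screwdriver: Screwdriver 190 mm long, lying on the bench between robot and panel. Origin under its middle, long axis x. Bystander.
- starter: Starter motor on a wooden cradle, 215 mm long, 134 mm high, on the bench to the left of the panel. Origin under its middle, long axis x. Bystander.
- parts_strip: Blue three-compartment tray of bolts, nuts and washers, 270 x 92 x 48 mm, to the right of the panel. Origin under its centre. Bystander.
- tester: Pen-shaped voltage tester, 143 mm long, 18 mm thick, on the bench at the left. Origin under its middle. Bystander.
- glasses: Safety glasses, 136 mm wide, 43 mm high, on the bench at the far right. Origin under the bridge. Bystander.
Not all that is in view belongs to the job. Leave any blue look-alike of the main alone.

How it is judged (in metres and radians):
On the way, in this order (a step that is already met when the one before it is completed fails the run):
1. the main switch's toggle is thrown fully over to off (value of joint main_switch above 0.95 rad), for 0.2 s.
2. both catches of the main carrier are pinched in, the carrier still in its base (value of joint each of main_catch_near, main_catch_far above 0.003 m and z of main in the frame of main_base below 0.025 m), for 0.1 s.
3. the main carrier is drawn up clear of its base (z of main in the frame of main_base above 0.072 m and angle between main's own z axis and vertical below 0.3 rad), for 0.2 s.
At the end, for the whole second after the job is handed in: Held in the fingers, both catches in by 3 mm or more; carrier's underside 60 to 200 mm above its seat, within 60 mm sideways of its base, upright within 0.25 rad, still, clear of the base; main switch off (over 0.95 rad); slim carriers within 6 mm of their places (z of main in the frame of main_base between 0.072 and 0.212 m and horizontal distance between main and main_base below 0.06 m and angle between main's own z axis and vertical below 0.25 rad and linear speed of main below 0.03 m/s and value of joint each of main_catch_near, main_catch_far above 0.003 m and contact force between main and the fingers above 2 N and contact force between main and main_base below 0.1 N and value of joint main_switch above 0.95 rad and distance of each of slim_a, slim_b from where it was at the start of the episode below 0.006 m); the arm keeps its last pose, push and grip.
It fails at once if the main carrier drawn more than 8 mm while the main switch is not off (z of main in the frame of main_base above 0.02 m and value of joint main_switch below 0.9 rad).
It fails at once if a slim carrier pulled from its seat (distance of any of slim_a, slim_b from where it was at the start of the episode above 0.01 m).
It fails at once if the main carrier tipped over (angle between main's own z axis and vertical above 0.6 rad).
It fails at once if a bystander moved more than 3 cm (distance of any of fuse_link, wrench, screwdriver, starter, parts_strip, tester, glasses from where it was at the start of the episode above 0.03 m).
It also fails if it takes over 48 s, if anything falls off the work surface, if the arm or the gripper's body presses on something with over 40 N, if the wrist force passes 120 N, or if a joint passes its speed limit or range.

ROBOT

A 7-joint arm with a two-finger parallel gripper is mounted at the origin on the work surface. World frame = base frame: x ahead of the robot, y to its left, z up, the work surface at z = 0. Lengths are in mm, angles in degrees, forces in N, time in s.
With the tool pointing down it reaches from about 400 to 875 mm from the base axis. Payload 19.3 kg.
Tool frame: the origin (TCP) lies on the centre line of the jaws, within the pads' length; the fingertips stand 19 mm ahead of it and the grasp point (between the pads) is the TCP (env.tip_extent is the distance from the TCP to the fingertips, in mm); z points along the fingers, y is the direction in which the jaws open and shut (so a half turn about z gives the same grasp; the last joint's range is limited). The gripper opens to 85 mm and grips with 20 to 120 N. Pads are 22 mm wide; open, the fingers measure 114 mm over their backs; the gripper's body (76 mm by 85 mm) begins 54 mm behind the grasp point. The pads swing forward as they close: fully open they stand 13 mm farther back than shut.
Start: joints at [68.858, 29.874, -2.08, 91.645, 1.215, 58.505, -6.463], TCP at [183.956, -597.307, 250.291] pointing down, gripper open.
Joint ranges: [-166.77, 166.77], [-17.47, 122.26], [-85.68, 81.53], [9.62, 139.38], [-72.42, 252.41], [9.2, 110.78], [-144.41, 144.41]. Speed limits (degrees/s): [108.29, 108.29, 136.94, 136.94, 172.46, 172.46, 172.46].

INTERFACE

Orientations are given as a 3x3 rotation matrix whose columns are the frame's x, y, z axes.
In Python, from cell import env, eyes gives the robot as it stands. The module is installed in compiled form; this text tells all that it offers.
- The arm moves only by the shell command python3 -m jog 'ROWS' [FORCE]. ROWS is a JSON object of lists of equal length, an entry for each row: "travel": the shift along the tool's x, y, z each as a share of 25 mm, from -1 to 1, a list of three; "yaw": the turn about the tool's z as a share of 0.08 rad, from -1 to 1; "claw": the opening, from 0 (shut) to 1 (fully open). A call has exactly 5 rows; each row shifts and turns the commanded pose from where the row before left it, along the tool's axes as they then stand; what a row does not reach is not made up. A row lasts 1/10 s, in which the tool goes at most 50 mm and 8.59 degrees, less where a joint would pass 70% of its speed; a pose out of reach is approached as far as the arm can. A call with a number of a shift or a turn outside -1 to 1 is refused whole. A call with a gripper value outside its range is refused whole. The fingers move at their own pace and stop on an object; FORCE is the grip in N (left out, the last holds). Time passes only in rows, so rows that do not move let the fingers close, or fill a call up. It gives the time, the measured TCP pose, the force and the opening at its end, in the units of the state.
- env.sense(): the state, without advancing time (a new reading comes with each control period).
- eyes.get_image(name): name is "scene" or "top" or "wrist"; returns a dict with "pixels" (384x512x3 uint8, red, green, blue), "intrinsics" (3x3 intrinsics, pixels), "k1" (the pictures are not rectified: a ray, as slopes to the right and down, at radius r is drawn at 1 + k1 r^2 times it, then the intrinsics apply), "R" (3x3) and "t" (3): a world point X has camera coordinates R X + t. Camera axes: x right, y down, z forward; pixel columns grow to the right and rows downward; lengths in mm; the calibration is good to about 2 mm. A picture is of the moment at which its call begins. There is no depth.
- env.job_done(): hands the job in, once; it reports no verdict.
The state is a dict: "clock": time; "joint_pos": joint angles; "qd": joint speeds; "joint_torque": joint torques, N m; "tool_pos": TCP position; "tcp_rot": TCP orientation; "force": force on the tool from outside, world axes, zero at the start; "torque": the same for the moment, N m; "opening": opening from 0.0 (shut) to 1.0 (fully open).
Only numpy, scipy, OpenCV 4.12 (cv2) and the standard library are available. Lean on these libraries where they do the work, as an engineer would, in place of code of your own. Each camera call takes 0.05 s, during which the arm holds its last target.

## Working session

There is one attempt and no reset: what is moved stays moved. The work goes in short steps, Python scripts to look and compute and a shell command to move; the robot and the scene stay as the last step left them, time stands still between calls to the robot, and variables do not carry over. Pictures are saved under pics/ and viewed, and the job is handed in when it is done.

```bash
mkdir -p pics; ls
python3 - <<'E'
from cell import env, eyes
import cv2
s=env.sense()
for k,v in s.items(): print(k,v)
for n in ("scene","top","wrist"):
    d=eyes.get_image(n); cv2.imwrite(f"pics/{n}0.png",d["pixels"][:,:,::-1]); print(n,d["intrinsics"],d["k1"],d["R"],d["t"])
E
```

```text
pics
clock 0.0
joint_pos [68.85698332 29.90869267 -2.08000887 91.67157429  1.2166103  58.50500169
 -6.46110152]
qd [-0.09463367 -0.03757504  0.02711136 -0.09562479 -0.03505309  0.07676859
 -0.02744645]
joint_torque [-6.21059407e-04 -9.27096605e+01  1.97999641e+00 -3.69925153e+01
  1.78013777e-02  8.31759913e-03  4.79518931e-06]
tool_pos [ 183.85008171 -597.0349022   249.74484321]
tcp_rot [[ 9.55680490e-01  2.94405521e-01 -4.36434653e-04]
 [ 2.94405821e-01 -9.55679961e-01  1.01276345e-03]
 [-1.18928702e-04 -1.09636717e-03 -9.99999392e-01]]
force [-0.48651614 -0.31577028  0.46378688]
torque [-0.01485896  0.00652237 -0.04380017]
opening 1.0037973340087474
scene [[398.54090633   0.         250.44469275]
 [  0.         398.54090633 185.2286014 ]
 [  0.           0.           1.        ]] -0.07022891527222132 [[ 0.8624324   0.50615239  0.00448453]
 [ 0.33580361 -0.56550116 -0.75328904]
 [-0.37874304  0.65116679 -0.65767432]] [-475.98185271 -114.27436999 1575.63740392]
top [[364.72743677   0.         253.01999187]
 [  0.         364.72743677 199.78717393]
 [  0.           0.           1.        ]] 0.011534678773327168 [[-0.00214659 -0.99994762 -0.01000768]
 [-0.99069586  0.00348835 -0.13604975]
 [ 0.13607754  0.00962253 -0.99065146]] [  31.45298144  556.82768797 1133.1356452 ]
wrist [[300.70133076   0.         264.31212284]
 [  0.         300.70133076 191.61148841]
 [  0.           0.           1.        ]] -0.03784673601103439 [[ 0.2947359  -0.95557803 -0.00117258]
 [-0.91328223 -0.28205091  0.29387556]
 [-0.28115176 -0.08554478 -0.95584297]] [-626.17706963  -37.97558185  379.52519254]
```

View pics/scene0.png

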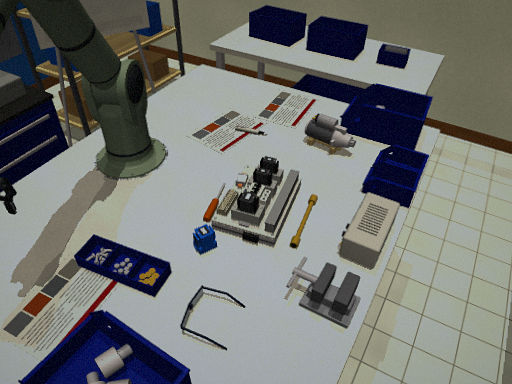

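View pics/top0.png

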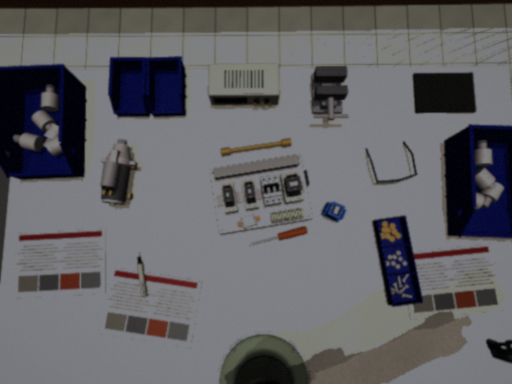

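View pics/wrist0.png

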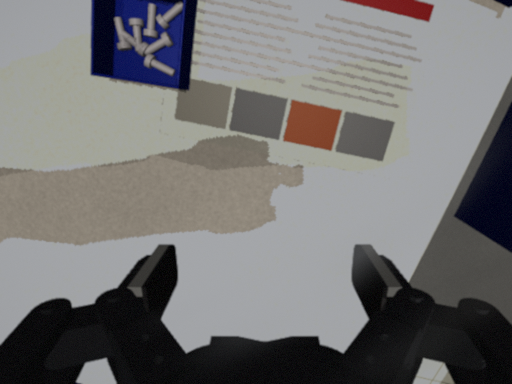

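```bash
cat > h.py <<'E'
from cell import env, eyes
import cv2, numpy as np
def grab(n,name=None,crop=None,s=4):
    d=eyes.get_image(n)
    if name:
        im=d["pixels"][:,:,::-1]
        if crop: x0,y0,x1,y1=crop; im=im[y0:y1,x0:x1]
        im=cv2.resize(np.ascontiguousarray(im),None,fx=s,fy=s,interpolation=cv2.INTER_CUBIC); cv2.imwrite(f"pics/{name}.png",im)
    return d
def ray(d,u,v):
    K=np.array(d["intrinsics"]);k=d["k1"]
    p=np.array([(u-K[0,2])/K[0,0],(v-K[1,2])/K[1,1]]); q=p.copy()
    for _ in range(20): q=p/(1+k*(q@q))
    R=np.array(d["R"]);t=np.array(d["t"])
    return -R.T@t, R.T@np.array([q[0],q[1],1.])
def onz(d,u,v,z):
    c,r=ray(d,u,v); return c+r*(z-c[2])/r[2]
def proj(d,X):
    K=np.array(d["intrinsics"]);R=np.array(d["R"]);t=np.array(d["t"])
    c=R@np.array(X,float)+t; q=c[:2]/c[2]; q=q*(1+d["k1"]*(q@q))
    return q*K[0,0]+K[:2,2]
E
python3 - <<'E'
from h import *
grab("top","top1",(195,130,325,250),6)
grab("scene","scene1",(190,140,320,260),6)
E
```

```text
(no output)
```

View pics/top1.png

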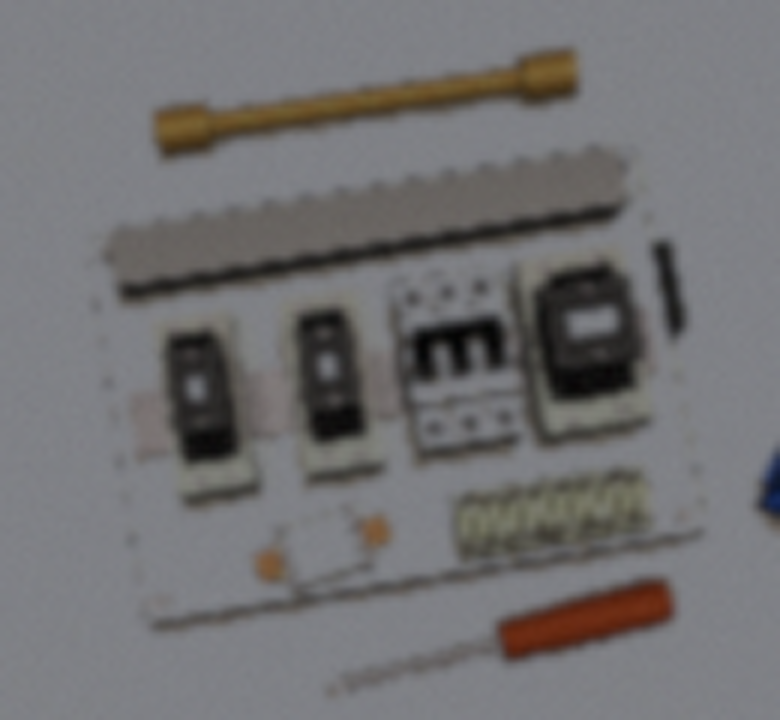

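View pics/scene1.png

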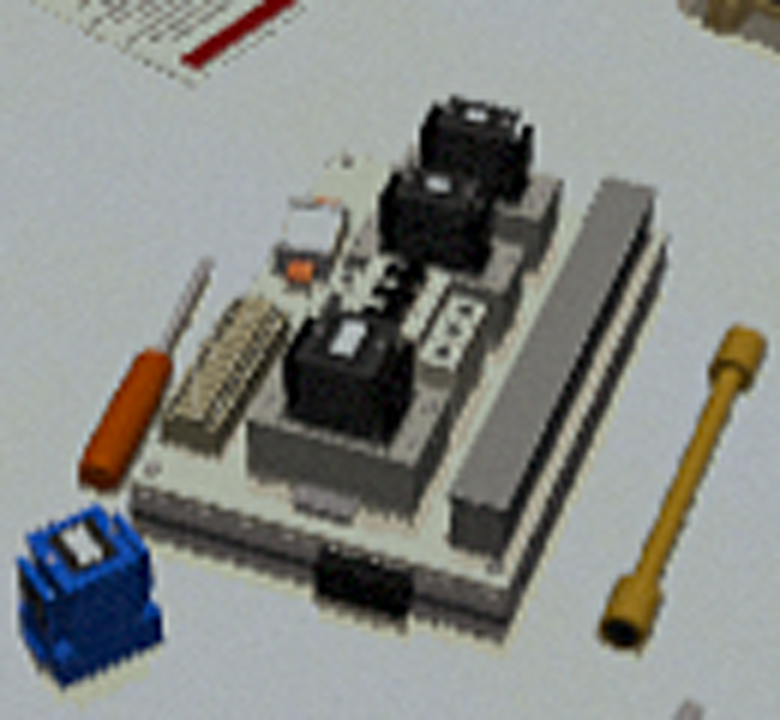

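```bash
cat > m.py <<'E'
from h import *
d=grab("top")
def P(x,y,z,c=(195,130),s=6): return onz(d,(x+.5)/s-.5+c[0],(y+.5)/s-.5+c[1],z)
def ang(a,b): v=b-a; return np.degrees(np.arctan2(v[1],v[0])), np.linalg.norm(v)
A,B=P(150,618,45),P(703,528,45); print("front edge",A,B,ang(B,A))
A,B=P(122,296,45),P(620,210,45); 
A,B=P(105,252,86),P(632,160,86); print("duct",A,B,ang(B,A))
m,a,b=P(594,322,135.5),P(197,388,135.5),P(328,368,135.5)
print(m,a,b,ang(m,a),ang(b,a),ang(m,b))
print("base main corners", [P(*q,89.5) for q in ((513,265),(612,252),(655,420),(540,440))])
print("switch body",[P(*q,110.5) for q in ((415,378),(505,362))])
E
python3 m.py
```

```text
front edge [451.87330126 135.57061103  45.        ] [ 498.46715099 -155.97960805   45.        ] (np.float64(99.07989385777013), np.float64(295.2499230781476))
duct [639.4866776  156.75655538  86.        ] [ 687.18188639 -117.45926006   86.        ] (np.float64(99.86692275077193), np.float64(278.3327978887794))
[592.48677852 -91.12226718 135.5       ] [560.30727057 104.43948035 135.5       ] [570.02599732  40.0062055  135.5       ] (np.float64(99.34423285936553), np.float64(198.19161896529008)) (np.float64(98.57749147593628), np.float64(65.16210982204386)) (np.float64(99.71977426177159), np.float64(133.03820143534944))
base main corners [array([630.97631963, -54.62330635,  89.5       ]), array([ 637.59207533, -105.77936463,   89.5       ]), array([ 549.95289859, -126.11121084,   89.5       ]), array([539.85350073, -67.28612155,  89.5       ])]
switch body [array([568.8218723,  -3.2654041, 110.5      ]), array([576.80405526, -48.60819184, 110.5       ])]
```

```bash
for i in 1; do python3 -m jog '{"travel":[[0.9,-0.656,0],[0.9,-0.656,0],[0.9,-0.656,0],[0.9,-0.656,0],[0.9,-0.656,0]],"yaw":[0,0,0,0,0],"claw":[0,0,0,0,0]}' 30; done
```

```text
clock: 0.8
tool_pos: [267.9, -484.8, 250.3]
tcp_rot: [[0.956, 0.294, 0.0], [0.294, -0.956, 0.0], [0.0, -0.0, -1.0]]
force: [0.6, -1.0, -0.3]
opening: 0.144
```

```bash
python3 -m jog '{"travel":[[0.9,-0.656,0],[0.9,-0.656,0],[0.9,-0.656,0],[0.9,-0.656,0],[0.9,-0.656,0]],"yaw":[0,0,0,0,0],"claw":[0,0,0,0,0]}'
```

```text
clock: 1.3
tool_pos: [351.3, -373.4, 250.4]
tcp_rot: [[0.956, 0.294, 0.0], [0.294, -0.956, -0.0], [0.0, 0.0, -1.0]]
force: [0.7, 0.8, 0.0]
opening: -0.003
```

```bash
python3 -m jog '{"travel":[[0.9,-0.656,0],[0.9,-0.656,0],[0.9,-0.656,0],[0.9,-0.656,0],[0.9,-0.656,0]],"yaw":[0,0,0,0,0],"claw":[0,0,0,0,0]}'
```

```text
clock: 1.8
tool_pos: [434.7, -261.9, 250.4]
tcp_rot: [[0.956, 0.294, 0.0], [0.294, -0.956, -0.0], [0.0, 0.0, -1.0]]
force: [0.3, -0.5, -0.5]
opening: 0.0
```

```bash
python3 -m jog '{"travel":[[0.9,-0.656,0],[0.9,-0.656,0],[0.9,-0.656,0],[0.9,-0.656,0],[0.9,-0.656,0]],"yaw":[0,0,0,0,0],"claw":[0,0,0,0,0]}'
```

```text
clock: 2.3
tool_pos: [518.1, -150.4, 250.3]
tcp_rot: [[0.956, 0.294, 0.0], [0.294, -0.956, -0.0], [0.0, 0.0, -1.0]]
force: [1.0, -0.5, -0.2]
opening: 0.002
```

```bash
python3 -m jog '{"travel":[[0.9,-0.656,0],[0.9,-0.656,0],[0.9,-0.656,0],[0.9,-0.656,0],[0.9,-0.656,0]],"yaw":[0,0,0,0,0],"claw":[0,0,0,0,0]}'
```

```text
clock: 2.8
tool_pos: [601.4, -39.0, 250.3]
tcp_rot: [[0.956, 0.294, -0.0], [0.294, -0.956, -0.0], [-0.0, 0.0, -1.0]]
force: [0.1, 0.1, -0.1]
opening: -0.003
```

```bash
python3 -m jog '{"travel":[[0,0,0],[0,0,0],[0,0,0],[0,0,0],[0,0,0]],"yaw":[-1,-1,-1,-1,-1],"claw":[0,0,0,0,0]}'
```

```text
clock: 3.3
tool_pos: [600.8, -39.9, 250.2]
tcp_rot: [[0.764, 0.646, -0.0], [0.646, -0.764, -0.0], [-0.0, -0.0, -1.0]]
force: [-1.1, -0.3, 0.1]
opening: 0.002
```

```bash
python3 -m jog '{"travel":[[0,0,0],[0,0,0],[0,0,0],[0,0,0],[0,0,0]],"yaw":[-1,-1,-1,-1,-1],"claw":[0,0,0,0,0]}'
```

```text
clock: 3.8
tool_pos: [600.8, -40.0, 250.3]
tcp_rot: [[0.452, 0.892, -0.0], [0.892, -0.452, -0.0], [-0.0, -0.0, -1.0]]
force: [-0.5, 0.2, 0.4]
opening: -0.002
```

```bash
python3 -m jog '{"travel":[[0,0,0],[0,0,0],[0,0,0],[0,0,0],[0,0,0]],"yaw":[-1,-1,-1,-1,-1],"claw":[0,0,0,0,0]}'
```

```text
clock: 4.3
tool_pos: [600.8, -40.0, 250.3]
tcp_rot: [[0.069, 0.998, -0.0], [0.998, -0.069, -0.0], [-0.0, -0.0, -1.0]]
force: [-0.4, 0.6, -0.3]
opening: -0.002
```

```bash
python3 -m jog '{"travel":[[0,0,0],[0,0,0],[0,0,0],[0,0,0],[0,0,0]],"yaw":[-1,-1,-0.95,0,0],"claw":[0,0,0,0,0]}'
python3 - <<'E'
from h import *
d=grab("wrist","w1",None,1.5); print(env.sense()["joint_pos"])
E
```

```text
clock: 4.8
tool_pos: [600.8, -40.0, 250.3]
tcp_rot: [[-0.161, 0.987, -0.0], [0.987, 0.161, 0.0], [0.0, -0.0, -1.0]]
force: [0.0, -0.5, -0.3]
opening: -0.001
[ 20.20326855  30.62744342 -32.15086724  94.09035345  18.1386463
  60.55726073  -8.09200054]
```

View pics/w1.png

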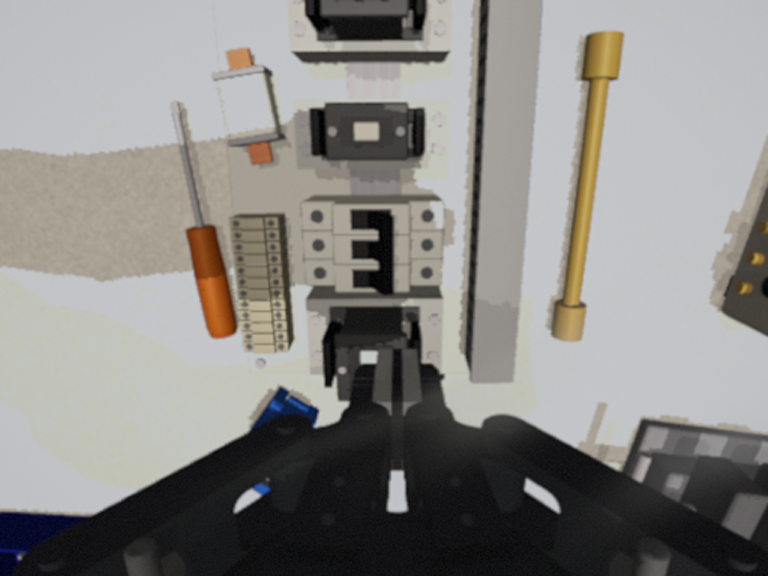

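Run:
```python
from h import *
d=grab("wrist","w2",(190,110,310,270),4)
def P(x,y,z): return onz(d,(x+.5)/1.5-.5,(y+.5)/1.5-.5,z)
for n,x,y,z in [("slimlabel",366,131,135.5),("swTL",334,200,110.5),("swTR",410,200,110.5),("swBL",334,292,110.5),("swBR",410,292,110.5),("ductT",540,0,86),("ductB",516,381,86),("dB L",474,381,86),("mainlabel",370,356,135.5)]: print(n,P(x,y,z).round(1))
sw=np.array([581.7,-26,110.5])
```

```text
slimlabel [573.1  38.9 135.5]
swTL [558.6  -0.9 110.5]
swTR [601.9   6.2 110.5]
swBL [565.4 -56.2 110.5]
swBR [611.3 -48.7 110.5]
ductT [656.7 126.9  86. ]
ductB [ 699.5 -109.9   86. ]
dB L [ 669.8 -114.6   86. ]
mainlabel [593.  -83.1 135.5]
```

View pics/w2.png

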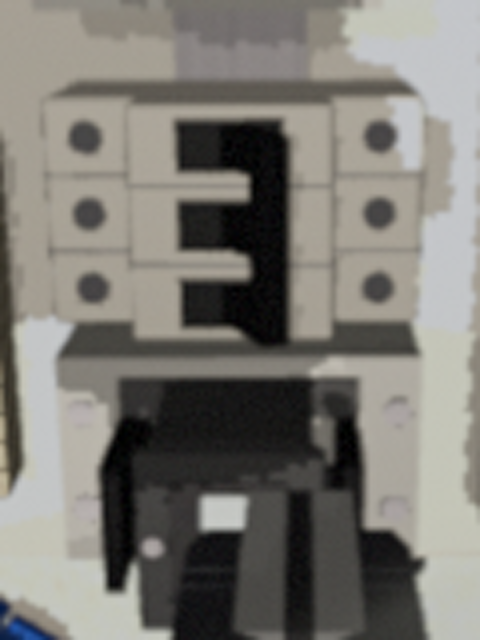

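```bash
python3 -c "
from cell import env; print(env.tip_extent)"; python3 -m jog '{"travel":[[0.35,0.56,0],[0.34,0.55,0.2],[0,0,1],[0,0,1],[0,0,0.4]],"yaw":[0,0,0,0,0],"claw":[0,0,0,0,0]}'
python3 - <<'E'
from h import *
grab("wrist","w3",None,1.5)
E
```

```text
19.0
clock: 5.4
tool_pos: [624.8, -17.8, 182.8]
tcp_rot: [[-0.163, 0.987, -0.003], [0.987, 0.163, 0.0], [0.001, -0.003, -1.0]]
force: [-0.3, 0.3, -0.4]
opening: -0.002
```

View pics/w3.png

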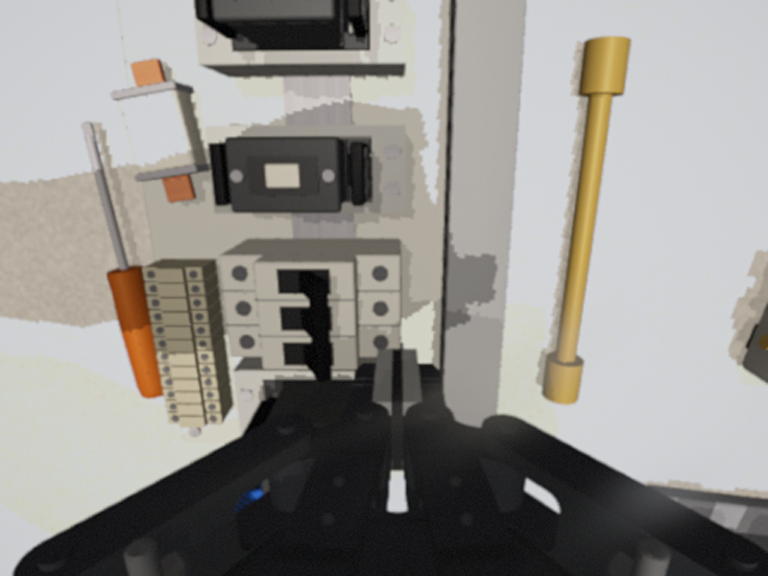

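```bash
python3 -m jog '{"travel":[[0,0,0.6],[0,0,0.6],[0,0,0.62],[0,0,0],[0,0,0]],"yaw":[0,0,0,0,0],"claw":[0,0,0,0,0]}'
python3 - <<'E'
from h import *
grab("wrist","w4",None,1.5)
E
```

```text
clock: 5.95
tool_pos: [625.4, -18.3, 139.7]
tcp_rot: [[-0.163, 0.987, -0.0], [0.987, 0.163, 0.0], [0.0, -0.0, -1.0]]
force: [-1.0, -0.3, 1.0]
opening: -0.0
```

View pics/w4.png

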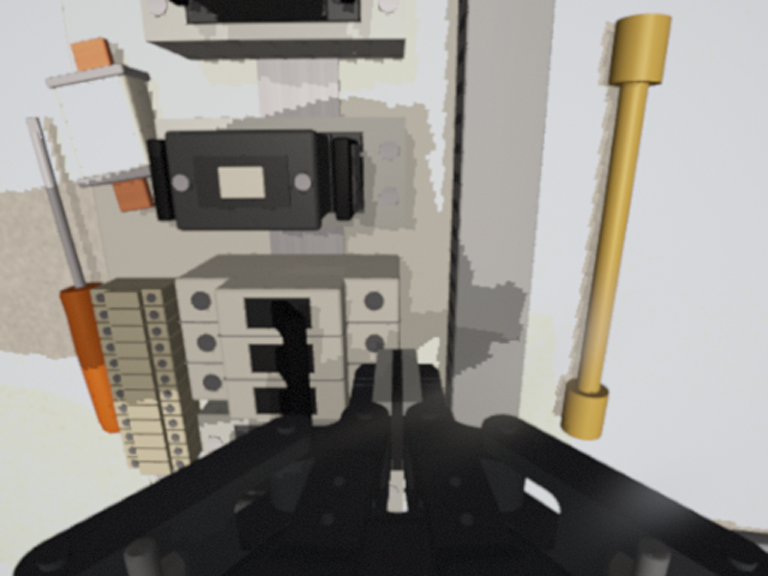

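```bash
python3 -m jog '{"travel":[[0,0,0.1],[0,-0.2,0],[0,-0.2,0],[0,-0.2,0],[0,-0.2,0]],"yaw":[0,0,0,0,0],"claw":[0,0,0,0,0]}'
```

```text
clock: 6.5
tool_pos: [606.5, -21.5, 138.1]
tcp_rot: [[-0.163, 0.987, 0.003], [0.987, 0.163, 0.0], [-0.0, 0.003, -1.0]]
force: [12.5, 0.6, 11.7]
opening: -0.001
```

```bash
python3 -m jog '{"travel":[[0,-0.1,0],[0,-0.1,0],[0,0,0],[0,0,0],[0,0,0]],"yaw":[0,0,0,0,0],"claw":[0,0,0,0,0]}'
python3 - <<'E'
from h import *
grab("wrist","w5",None,1.5)
E
```

```text
clock: 7.0
tool_pos: [602.6, -22.1, 139.0]
tcp_rot: [[-0.163, 0.987, 0.005], [0.987, 0.163, 0.001], [-0.0, 0.005, -1.0]]
force: [7.0, 1.4, 12.2]
opening: -0.002
```

View pics/w5.png

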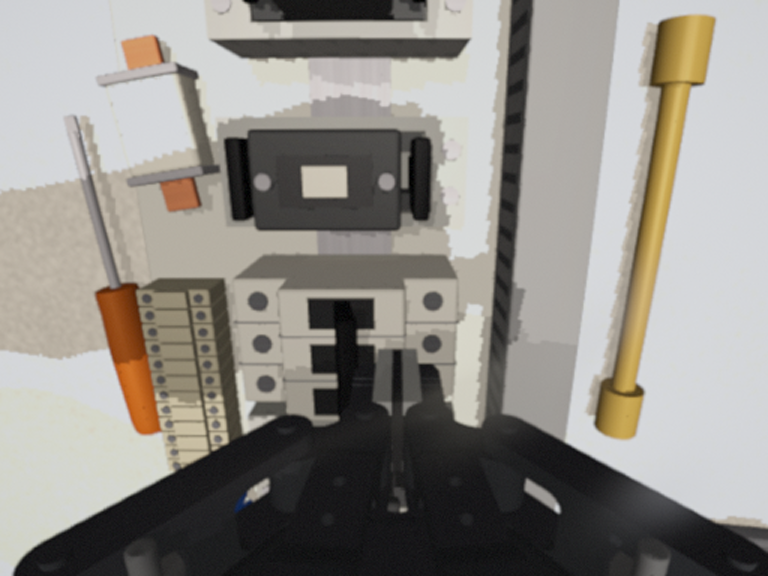

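```bash
python3 -m jog '{"travel":[[0,-0.12,0],[0,-0.12,0],[0,-0.12,0],[0,0,0],[0,0,0]],"yaw":[0,0,0,0,0],"claw":[0,0,0,0,0]}'
python3 - <<'E'
from h import *
grab("wrist","w6",(128,110,384,302),3)
E
```

```text
clock: 7.55
tool_pos: [591.6, -24.0, 137.2]
tcp_rot: [[-0.163, 0.987, -0.001], [0.987, 0.163, -0.0], [-0.0, -0.001, -1.0]]
force: [1.2, 0.1, 2.1]
opening: -0.003
```

View pics/w6.png

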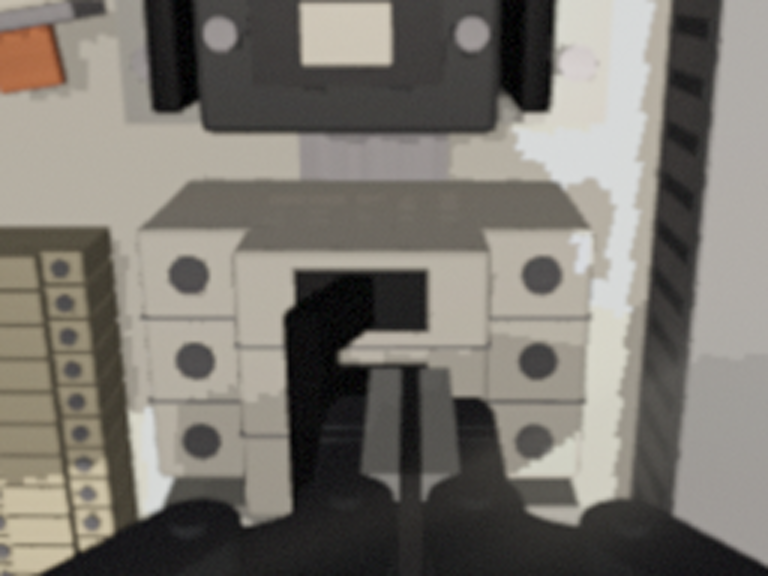

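```bash
python3 -m jog '{"travel":[[0,-0.08,0],[0,-0.08,0],[0,0,0],[0,0,0],[0,0,0]],"yaw":[0,0,0,0,0],"claw":[0,0,0,0,0]}'
```

```text
clock: 8.1
tool_pos: [588.7, -24.4, 137.5]
tcp_rot: [[-0.163, 0.987, 0.002], [0.987, 0.163, 0.0], [0.0, 0.002, -1.0]]
force: [8.1, 1.1, -0.3]
opening: 0.001
```

```bash
python3 -m jog '{"travel":[[0,-0.08,0],[0,-0.08,0],[0,0,0],[0,0,0],[0,0,0]],"yaw":[0,0,0,0,0],"claw":[0,0,0,0,0]}'
```

```text
clock: 8.6
tool_pos: [587.3, -24.4, 138.7]
tcp_rot: [[-0.164, 0.987, 0.008], [0.987, 0.164, 0.002], [0.0, 0.008, -1.0]]
force: [20.9, 3.3, 1.3]
opening: 0.003
```

```bash
python3 -m jog '{"travel":[[0,0.4,0],[0,0.6,0],[0,0.6,-1],[0,0,-1],[0,0,-1]],"yaw":[0,0,0,0,0],"claw":[0,0,1,1,1]}'
python3 - <<'E'
from h import *
grab("wrist","w7",(128,110,384,302),3)
E
```

```text
clock: 9.1
tool_pos: [622.9, -18.6, 212.4]
tcp_rot: [[-0.163, 0.987, -0.002], [0.987, 0.163, 0.0], [0.001, -0.002, -1.0]]
force: [-0.0, -0.2, 0.2]
opening: 0.507
```

View pics/w7.png

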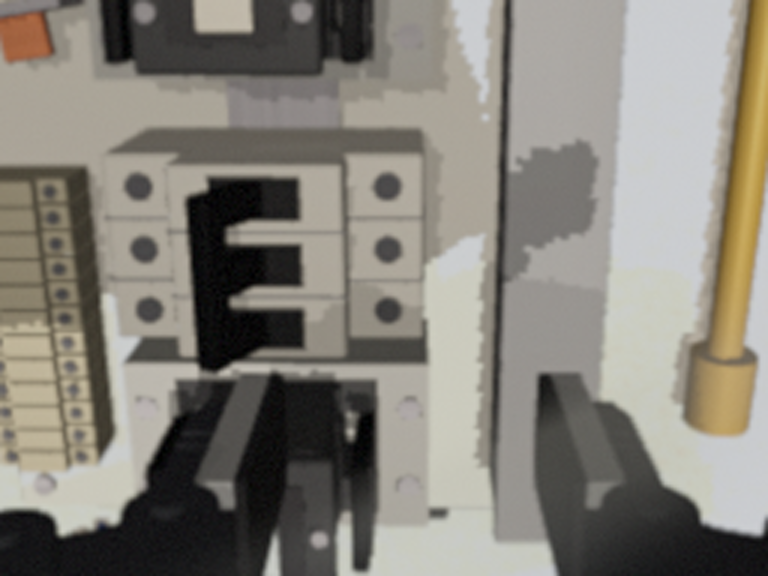

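Run:
```python
from h import *
d=grab("wrist")
def P(x,y,z): return onz(d,(x+.5)/3-.5+128,(y+.5)/3-.5+110,z)
S=np.array([584,-25.5]);ex=np.array([.9866,.1633]);ey=np.array([-.1633,.9866])
def pf(p): q=p[:2]-S; return (q@ex).round(1),(q@ey).round(1)
for x,y,z in [(188,200,127),(200,368,127),(222,360,128)]: print(pf(P(x,y,z)))
for x,y in [(168,163),(340,163),(180,355),(345,355)]: print("raised",pf(P(x,y,110.5)))
for x,y in [(130,372),(428,362),(428,520)]: print("base",pf(P(x,y,89.5)))
```

```text
(np.float64(-12.1), np.float64(19.9))
(np.float64(-12.3), np.float64(-24.8))
(np.float64(-6.2), np.float64(-22.0))
raised (np.float64(-20.8), np.float64(25.7))
raised (np.float64(23.9), np.float64(25.6))
raised (np.float64(-21.7), np.float64(-28.5))
raised (np.float64(24.1), np.float64(-28.4))
base (np.float64(-43.2), np.float64(-43.5))
base (np.float64(47.5), np.float64(-40.1))
base (np.float64(47.9), np.float64(-95.6))
```

```bash
python3 -m jog '{"travel":[[-0.676,-0.384,0],[-0.676,-0.384,0],[-0.676,-0.384,0],[-0.676,-0.384,0],[0,0,0]],"yaw":[0,0,0,0,0],"claw":[1,1,1,1,1]}'
python3 - <<'E'
from h import *
grab("wrist","w8",None,1.5)
grab("scene","s8",(170,110,340,238),4.5)
E
```

```text
clock: 9.7
tool_pos: [595.2, -94.7, 211.3]
tcp_rot: [[-0.16, 0.987, -0.003], [0.987, 0.16, -0.001], [-0.001, -0.003, -1.0]]
force: [0.5, -0.1, -0.6]
opening: 0.999
```

View pics/w8.png

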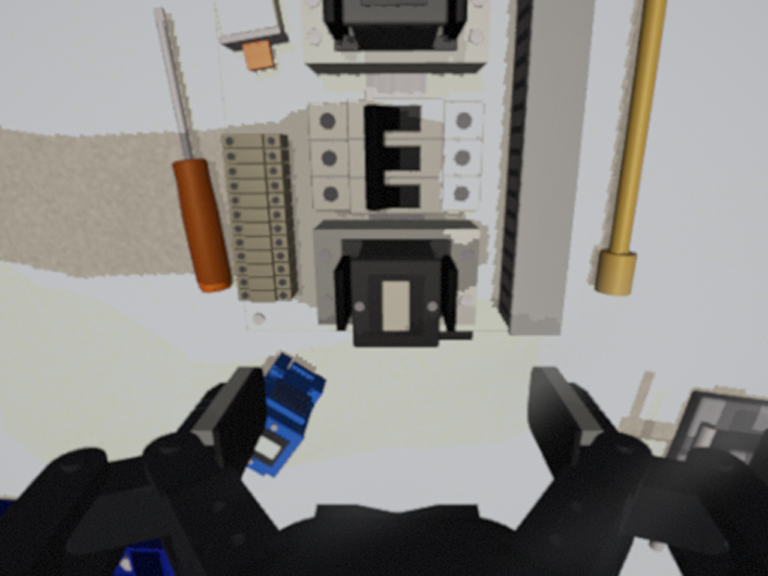

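View pics/s8.png

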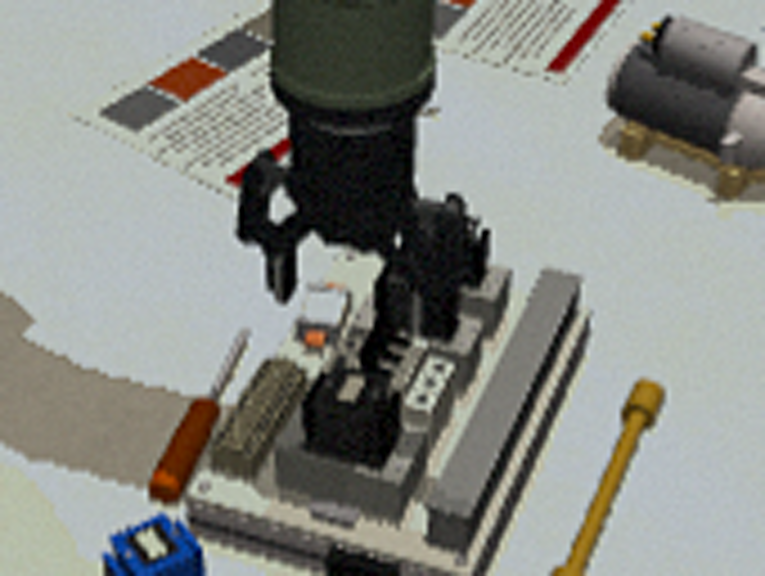

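Run:
```python
from h import *
d=grab("wrist","w9",(190,130,340,245),5); s=env.sense()
print(s["tool_pos"])
def P(x,y,z): return onz(d,(x+.5)/1.5-.5,(y+.5)/1.5-.5,z)
T=np.array(s["tool_pos"]);R=np.array(s["tcp_rot"])
for n,x,y,z in [("label",396,306,135.5),("topTL",351,260,135.5),("topTR",438,260,135.5),("topBL",355,346,135.5),("topBR",438,346,135.5),("baseTL",315,228,89.5),("baseTR",480,228,89.5),("sw TL",346,97,110.5),("swTR",444,97,110.5),("swBL",351,212,110.5),("swBR",443,212,110.5)]:
    p=P(x,y,z); print(n,p.round(1),"tool xy",(R.T@(p-T))[:2].round(1))
```

```text
[596.3713484  -91.1706321  211.82966021]
label [596.  -88.8 135.5] tool xy [2.4 0.1]
topTL [572.2 -70.2 135.5] tool xy [ 24.6 -20.4]
topTR [611.2 -63.8 135.5] tool xy [24.5 19.2]
topBL [ 579.8 -112.2  135.5] tool xy [-18.1 -19.7]
topBR [ 619.3 -105.6  135.5] tool xy [-18.   20.3]
baseTL [547.3 -67.3  89.5] tool xy [ 31.5 -44.4]
baseTR [636.6 -52.5  89.5] tool xy [31.5 46.1]
sw TL [5.577e+02 1.000e-01 1.105e+02] tool xy [ 96.3 -23.1]
swTR [602.6   7.5 110.5] tool xy [96.3 22.4]
swBL [567.3 -52.4 110.5] tool xy [ 43.  -22.3]
swBR [612.3 -44.9 110.5] tool xy [43.  23.4]
```

View pics/w9.png

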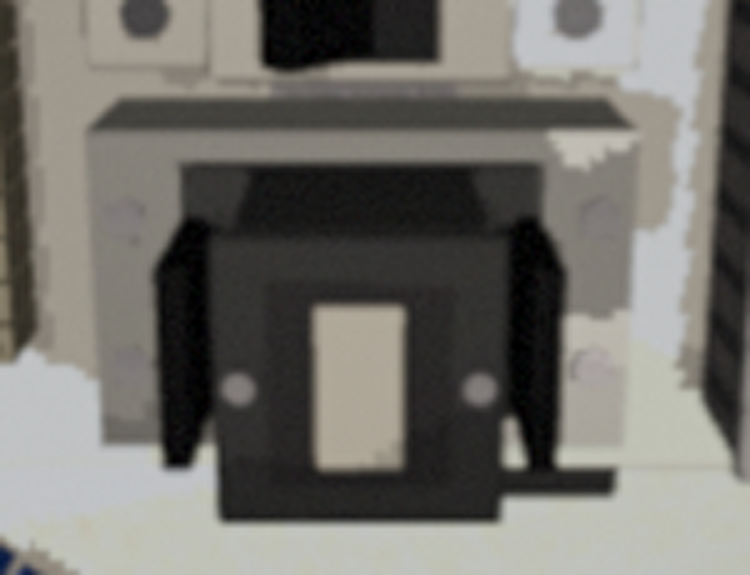

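```bash
python3 -m jog '{"travel":[[0.12,0,0.8],[0,0.01,0.8],[0,0,0.8],[0,0,0.8],[0,0,0]],"yaw":[0,0,0,0,0],"claw":[1,1,1,1,1]}'
python3 - <<'E'
from h import *
grab("wrist","w10",None,1.5)
E
```

```text
clock: 10.35
tool_pos: [595.2, -87.5, 129.9]
tcp_rot: [[-0.165, 0.986, -0.004], [0.986, 0.165, 0.001], [0.002, -0.004, -1.0]]
force: [0.3, -0.2, -0.0]
opening: 1.002
```

View pics/w10.png

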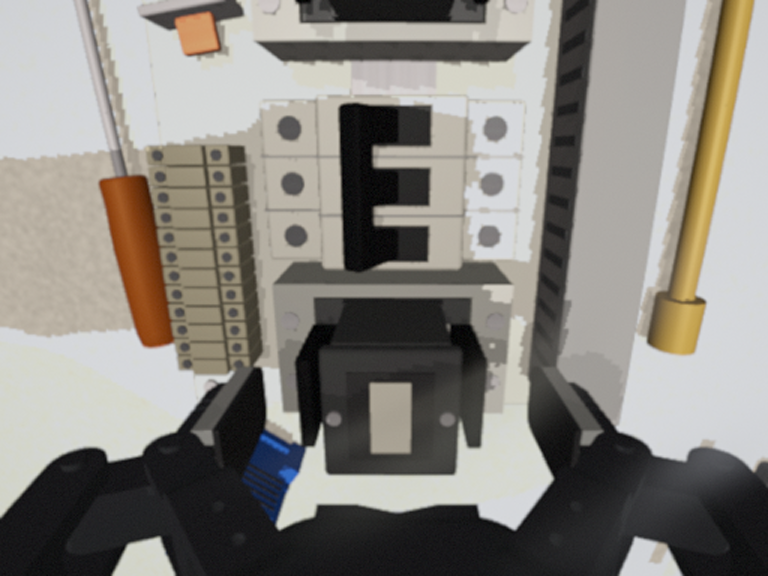

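```bash
python3 -m jog '{"travel":[[0,0,0.35],[0,0,0.32],[0,0,0],[0,0,0],[0,0,0]],"yaw":[0,0,0,0,0],"claw":[1,1,1,1,1]}'
python3 - <<'E'
from h import *
d=grab("wrist","w11",None,1.5); s=env.sense()
T=np.array(s["tool_pos"]);R=np.array(s["tcp_rot"]);print(T)
for dx in (-11,0,11): print(dx,(proj(d,T+R@[dx,0,T[2]-135.5])*1.5).round(0))
E
```

```text
clock: 10.9
tool_pos: [596.5, -88.7, 115.9]
tcp_rot: [[-0.163, 0.987, 0.0], [0.987, 0.163, -0.0], [-0.0, 0.0, -1.0]]
force: [0.2, 0.0, 0.5]
opening: 1.0
[596.56255838 -88.64403725 115.93627494]
-11 [394. 469.]
0 [394. 435.]
11 [393. 399.]
```

View pics/w11.png

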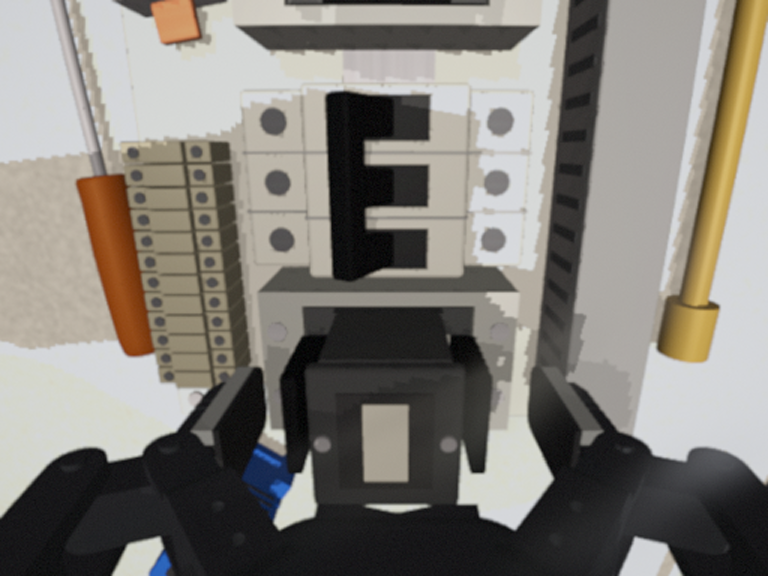

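```bash
python3 -m jog '{"travel":[[-0.06,-0.08,0.12],[0,0,0],[0,0,0],[0,0,0],[0,0,0]],"yaw":[0,0,0,0,0],"claw":[1,0.8,0.7,0.6,0.4]}' 45
```

```text
clock: 11.45
tool_pos: [594.9, -90.5, 113.7]
tcp_rot: [[-0.163, 0.987, 0.001], [0.987, 0.163, -0.001], [-0.001, 0.0, -1.0]]
force: [-9.2, -0.2, 25.4]
opening: 0.523
```

```bash
python3 -m jog '{"travel":[[0,0,0],[0,0,0],[0,0,0],[0,0,0],[0,0,0]],"yaw":[0,0,0,0,0],"claw":[0.2,0,0,0,0]}' 45
python3 - <<'E'
from h import *
grab("wrist","w12",None,1.5)
E
```

```text
clock: 11.95
tool_pos: [594.8, -90.5, 113.8]
tcp_rot: [[-0.163, 0.987, 0.001], [0.987, 0.163, -0.001], [-0.001, 0.001, -1.0]]
force: [-7.1, -0.2, 21.7]
opening: 0.522
```

View pics/w12.png

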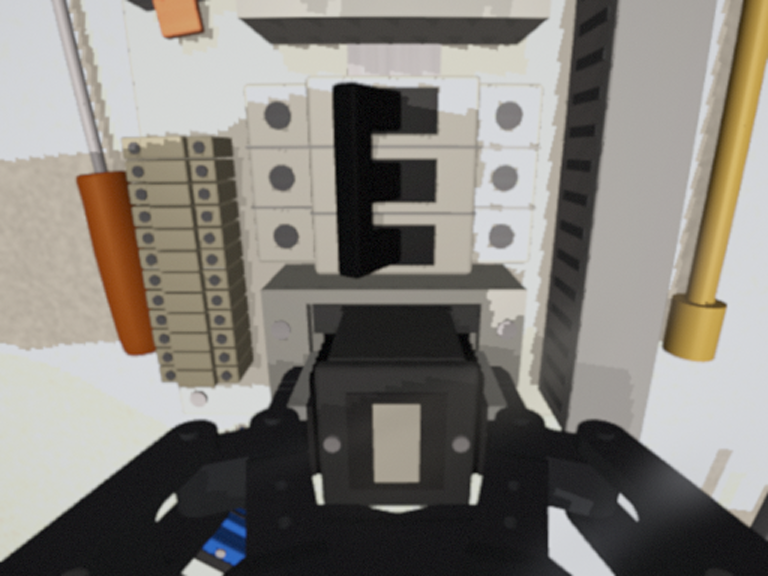

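```bash
python3 -m jog '{"travel":[[0,0,-0.2],[0,0,-0.2],[0,0,-0.2],[0,0,-0.2],[0,0,-0.2]],"yaw":[0,0,0,0,0],"claw":[0,0,0,0,0]}' 45
```

```text
clock: 12.5
tool_pos: [594.6, -90.4, 137.9]
tcp_rot: [[-0.163, 0.987, -0.0], [0.987, 0.163, 0.0], [0.0, -0.0, -1.0]]
force: [0.0, -1.2, -1.9]
opening: 0.508
```

Force is only the carrier's weight, so it came free; continuing up.

```bash
python3 -m jog '{"travel":[[0,0,-0.6],[0,0,-0.6],[0,0,-0.6],[0,0,-0.6],[0,0,-0.6]],"yaw":[0,0,0,0,0],"claw":[0,0,0,0,0]}' 45
```

```text
clock: 13.0
tool_pos: [594.7, -90.5, 214.2]
tcp_rot: [[-0.163, 0.987, 0.0], [0.987, 0.163, -0.0], [-0.0, 0.0, -1.0]]
force: [0.6, -1.0, -2.4]
opening: 0.506
```

```bash
python3 -m jog '{"travel":[[0,0,0],[0,0,0],[0,0,0],[0,0,0],[0,0,0]],"yaw":[0,0,0,0,0],"claw":[0,0,0,0,0]}' 45
python3 - <<'E'
from h import *
grab("wrist","w13",None,1.5); grab("scene","s13",(170,110,340,238),4.5); grab("top","t13",(195,130,325,250),5)
E
```

```text
clock: 13.5
tool_pos: [594.4, -90.4, 212.0]
tcp_rot: [[-0.163, 0.987, -0.001], [0.987, 0.163, 0.0], [0.0, -0.001, -1.0]]
force: [0.7, 0.5, -1.6]
opening: 0.515
```

View pics/w13.png

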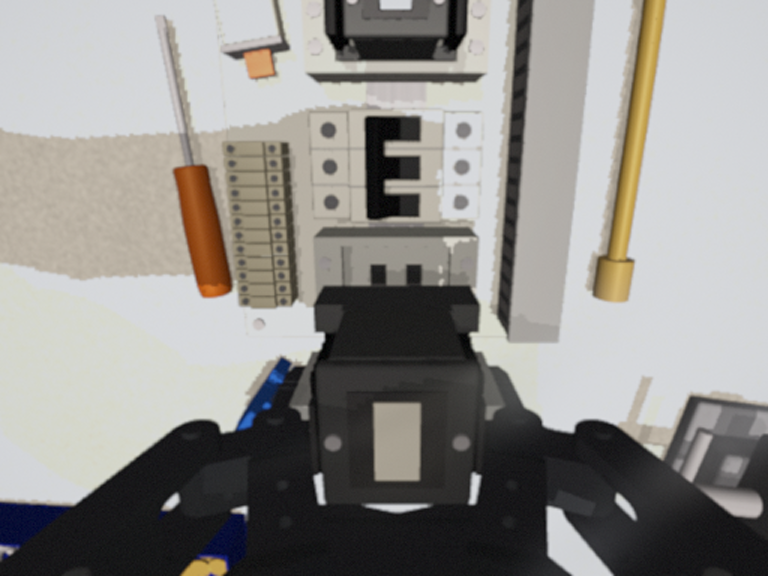

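View pics/s13.png

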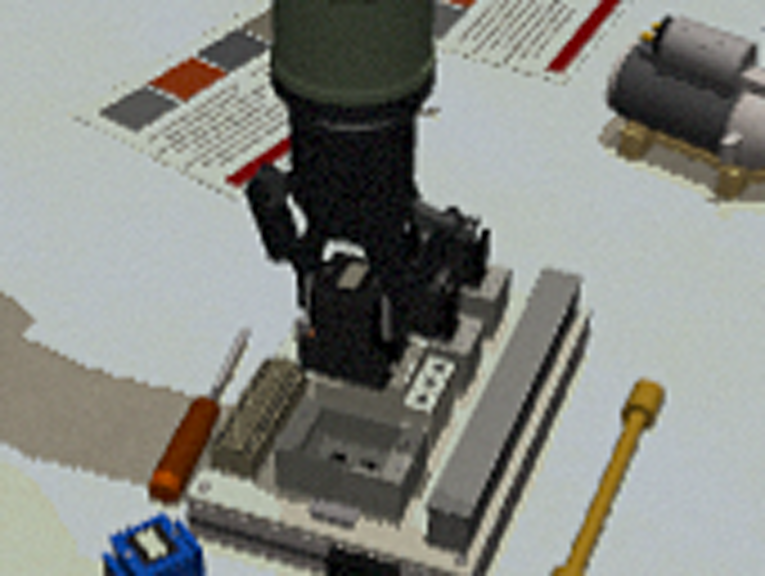

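```bash
python3 -c "
from cell import env
s=env.sense(); print(s['tool_pos'],abs(s['qd']).max(),s['opening'],s['force']); print(env.job_done())"
```

```text
[594.55019317 -90.42976897 212.30781641] 0.1784641562898768 0.5097356557240288 [ 0.10509863  0.04310759 -2.66091942]
the job is handed in; nothing more can be done
None
```

I threw the main switch to off and drew the main fuse carrier out of its base. I handed the job in at about 13.5 s of the 48 s, with the carrier still in the gripper. No verdict came back.

- **Switch:** I pushed the toggle over with the closed fingers until the force rose to 21 N against its stop. I couldn't read the joint angle directly. A wrist-image measurement put the toggle at about 1.05 rad, which fits fully off but is only good to about 2 mm. It still showed off in the last wrist picture.
- **Carrier:** I pinched both catches at 45 N and lifted straight up about 98 mm. It came free, with about 2–2.7 N on the wrist, roughly the carrier's weight. The last pictures show it upright above its empty base, and the arm was still.
- **Catches:** their travel couldn't be read either. The gripper opening was about 0.51, or 43–44 mm if it scales evenly. That is a little under the 48 mm expected for fully pressed catches, and I did not resolve the difference.
- **Everything else:** what the last wrist and scene pictures show (one slim carrier, screwdriver, wrench, the blue look-alike) looked unmoved. I did not measure any of it, and I did not view the last top picture.
- **Position estimates:** the top and wrist cameras disagreed by 2–4 mm on the carrier's position. I centred it by eye in the wrist picture before pinching.

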